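Clamp a glued power-supply case in a trigger bar clamp

ROBOT

A 6-joint arm with a two-finger parallel gripper is mounted at the origin on the work surface. World frame = base frame: x ahead of the robot, y to its left, z up, the work surface at z = 0. Lengths are in m, angles in degrees, forces in N, time in s.
With the tool pointing down it reaches from about 0.35 to 0.875 m from the base axis. Payload 4.2 kg.
Tool frame: the origin (TCP) lies between the finger pads; the fingertips stand 17 mm ahead of it and the grasp point (between the pads) lies 2 mm behind it; z points along the fingers, y is the direction in which the jaws open and shut (so a half turn about z gives the same grasp; the last joint's range is limited). The gripper opens to 87 mm and grips with 3 to 60 N. Pads are 19 mm wide; open, the fingers measure 117 mm over their backs; the gripper's body (75 mm by 190 mm) begins 51 mm behind the grasp point.
Start: joints at [80.592, 22.042, 0.453, 0, -68.411, -14.817], TCP at [0.256, 0.57, 0.24] pointing down, gripper open.
Joint ranges: [-179.83, 179.83], [-69.29, 118.12], [-61.27, 80.66], [-181.25, 117.63], [-171.15, -9.14], [-177.46, 177.46]. Speed limits (degrees/s): [159.86, 159.86, 180, 180, 180, 180].

INTERFACE

Orientations are given as a 3x3 rotation matrix whose columns are the frame's x, y, z axes.
In Python, from station import r gives the robot as it stands.
- The arm moves only by the shell command python3 -m creep 'ROWS'. ROWS is JSON, a list of rows, each a list of 7 numbers: the opening, from 0 (shut) to 1 (fully open), then the shift along the tool's x, y, z scaled (see below), then the turn, a rotation vector about the tool's x, y, z scaled (see below). A call has 1 to 5 rows; each row is the pose to reach, as a shift and turn from the pose measured when the call began, along the tool's axes at that moment, turning the shorter way round; what a row does not reach only later rows make up. The controller multiplies each number of a shift by 300 mm and each number of a turn by 180 degrees. A row lasts 1/12 s, in which the tool goes at most 41.7 mm and 7.16 degrees, less where a joint would pass 70% of its speed; a pose out of reach is approached as far as the arm can. A call with a number of a shift or a turn outside -1 to 1 is refused whole. A call with a gripper value outside its range is refused whole. The fingers move at their own pace and stop on an object; the grip force is fixed at half the most. Time passes only in rows, so rows that repeat a pose let the fingers close. It gives the time, the measured TCP pose, the force and the opening at its end, in the units of the state.
- r.sense(): the state, without advancing time (a new reading comes with each control period).
- r.capture(name): name is "scene" or "top" or "wrist"; returns the picture (400x640x3 uint8, blue, green, red); there is no depth.
- r.camera_model(name): a dict with "mtx" (3x3 intrinsics, pixels), "R" (3x3) and "t" (3): a world point X has camera coordinates R X + t; the wrist camera has in their place "mount" (4x4, takes a point from camera to tool coordinates, whose origin is the TCP and whose axes are the flange's). Camera axes: x right, y down, z forward; pixel columns grow to the right and rows downward; lengths in m; the calibration is good to about 2 mm. A picture is of the moment at which its call begins: read the wrist's pose just before it. camera_model takes no time and is no camera call.
- r.finish_job(): hands the job in, once; it reports no verdict.
Trained networks look in the newest picture that a camera, given by its name, has taken for a name from the list of things; names that differ only in an ending like _2 or _b are one class to them, and where a whole thing is asked for, a point or a joint stands for the part that bears it (a point fixed in the world has none). Each returns a list of dicts, best first, with "score" (0 to 1); they miss things now and then, are a little off and sometimes report something else, mostly with a low value. They report only what shows in the picture. A call takes as long as a camera call. They do not tell look-alikes from the thing itself.
- r.recognise(camera, target): "rect" ([left, top, right, bottom] as shares, 0 to 1, of the picture: columns of its width, rows of its height, round what is visible of it).
- r.outline_of(camera, target): "pixels" (400x640 bool, what is visible of it) and "rect" ([left, top, right, bottom] as shares, 0 to 1, of the picture: columns of its width, rows of its height, round what is visible of it).
The state is a dict: "time_s": time; "joints": joint angles; "joint_velocities": joint speeds; "effort": joint torques, N m; "tcp_pos": TCP position; "ee_rot": TCP orientation; "wrist_force": force on the tool from outside, world axes, zero at the start; "moment": the same for the moment, N m; "gripper_width": opening from 0.0 (shut) to 1.0 (fully open).
Only numpy, scipy, OpenCV 4.12 (cv2) and the standard library are available. Lean on these libraries where they do the work, as an engineer would, in place of code of your own. Each camera call takes 0.05 s, during which the arm holds its last target.

TASK

The two-part power-supply case for the surveillance camera has fresh glue in its seam: stand it upright in the middle of the clamp's sprung rest pan, its long side along the clamp, and let go of it. Then pump the trigger, moving the jaw by the trigger only, until the jaw has pushed the case against the sprung pad and driven the pad about halfway in, never right to the end of its travel, which would crush the case. The jaw slips back when the trigger is let go, so finish while still holding the trigger squeezed, with the case gripped; leave the screwdriver, the locknut and the glue bottle alone.

Things in the scene. Friction and masses are not known exactly. Their poses are not given: they have to be found in the camera images.
- module: The power-supply case: an upright block 38 x 56 x 60 mm (its own x, y, z), one half bare aluminium, the other black plastic, with a seam between the halves across the middle of its 56 mm side; 0.25 to 0.45 kg. Origin: centre of its underside; z up. It lies loose on the desk at the start. Either way round will do in the clamp.
- clamp: Bar clamp fixed upright on the desk at some yaw. Origin: on the desk under the middle of the rest pan; y is the clamping direction, z up. Along y, mm: black anvil post 72 to 88 (98 high, 50 wide), black housing -100 to -200 (46 wide, 115 high), trigger pivot -130, fixed upright black handle -190 to -218 (197 high). Base bar y -270 to 90, 34 wide, 17 high; feet 60 wide, 6 high.
- pan_center (a point): Centre of the top face of the sprung rest pan, a plain aluminium plate 56 mm (clamp x) by 110 mm (clamp y), 6 mm thick, 40 mm above the desk when empty. The pan only moves down, by 1 to 7 mm under the case; stop at 12 mm.
- rest_pan (a joint): How far the rest pan has sunk, m: 0 empty, grows downwards; spring about 600 N/m.
- trigger (a joint): Angle of the trigger, rad: 0 at rest (leaning 0.275 rad towards the jaw side, +y of the clamp), grows as it is squeezed, its top moving towards -y of the clamp (towards the fixed handle); stop at 0.55. A spring returns it. About 3 to 12 N at the blade's upper part works it.
- trigger_blade: The trigger: grey plastic blade 24 mm wide (clamp x), 10 mm thick, standing up out of the housing. Origin: its pivot, 108 mm above the desk, 130 mm to the -y side of the clamp's origin; own z runs along the blade, which ends 102 mm from the pivot; own x is the pivot axis. Push or pull it on its +y face, or pinch it. It stays over 35 mm from the fixed handle.
- jaw_slide (a joint): Advance of the jaw, m, towards the pad (+y of the clamp), 0 to 0.080; starts at 0 to 0.018. It moves 33 mm per rad of squeeze once a tooth bites; teeth are 6 mm apart, so part of a squeeze is idle and a full one gains about 12 mm. Let the trigger right back for the next bite. 2.5 N friction holds the jaw between squeezes, but pressed on the sprung pad it slips back when the trigger is released.
- jaw: The moving jaw: plain steel plate 50 wide, 12 thick, 45 to 95 mm above the desk, on a 10 mm push rod 70 mm high that runs back through the housing. Its origin moves with it and lies, jaw fully back, at the clamp's origin; its pressing face is 60 mm to the -y side of its origin. Not to be pushed by hand.
- pad_spring (a joint): How far the sprung pad is pushed in towards the anvil post, m: 0 free, 0.020 hard against its stop; halfway is 0.010. Spring 800 N/m, so 8 N at halfway.
- pad: The sprung pad: steel plate 50 wide, 10 thick, 45 to 95 mm above the desk, with a coil spring between it and the anvil post. Its origin moves with it and lies, when free, at the clamp's origin; its face is 36 mm to the +y side of its origin.
- screwdriver: A screwdriver lying on the desk, 160 mm long; bystander. Origin at its middle region, on the desk.
- locknut: A white plastic cable-gland locknut lying flat, 38 mm across, 8 mm high; bystander. Origin: centre of its underside.
- glue_bottle: A small white bottle, 32 mm across, 70 mm tall, standing; bystander. Origin: centre of its underside.
Things that resemble listed ones, but are neither listed nor needed, are in the scene too. Several things have the shape of the module; the one meant has the colours described above.

How it is judged:
By the outcome, as a careful person would: the job done as asked, in the order asked, and still so for the second after the job is handed in, while the arm keeps its last pose, push and grip.
It also fails if it takes over 64 s, if anything falls off the work surface, if the arm or the gripper's body presses on something with over 40 N, if the wrist force passes 120 N, or if a joint passes its speed limit or range.

## Working session

There is one attempt and no reset: what is moved stays moved. The work goes in short steps, Python scripts to look and compute and a shell command to move; the robot and the scene stay as the last step left them, time stands still between calls to the robot, and variables do not carry over. Pictures are saved under pics/ and viewed, and the job is handed in when it is done.

```bash
ls; mkdir -p pics; python3 - <<'E'
from station import r
import cv2
s=r.sense();print({k:s[k] for k in('time_s','tcp_pos','ee_rot','gripper_width')})
for n in("scene","top"):
    im=r.capture(n);cv2.imwrite(f"pics/{n}0.png",im)
    m=r.camera_model(n);print(n,m)
    for t in("module","clamp","trigger_blade"):
        print(t,[(round(d['score'],2),[round(v*(640 if i%2==0 else 400)) for i,v in enumerate(d['rect'])]) for d in r.recognise(n,t)])
print(r.camera_model("wrist"))
print(r.sense()['time_s'])
E
```

```text
pics
{'time_s': 0.0, 'tcp_pos': array([0.25619623, 0.56944213, 0.23842967]), 'ee_rot': array([[ 9.11866896e-01, -4.10485194e-01, -8.18276150e-04],
       [-4.10485994e-01, -9.11864496e-01, -2.09501491e-03],
       [ 1.13815631e-04,  2.24626564e-03, -9.99997471e-01]]), 'gripper_width': 0.9996631202828928}
scene {'mtx': array([[422.12045925,   0.        , 309.96420007],
       [  0.        , 422.12045925, 198.39951218],
       [  0.        ,   0.        ,   1.        ]]), 'R': array([[ 0.45311487,  0.89143679, -0.00523095],
       [ 0.53633233, -0.27729396, -0.79715475],
       [-0.71206358,  0.35839715, -0.60375238]]), 't': array([-0.2431585 , -0.18643759,  1.52636414])}
module [(0.86, [237, 190, 263, 216]), (0.81, [260, 208, 281, 234]), (0.62, [291, 186, 310, 217])]
clamp [(0.62, [254, 197, 391, 298])]
trigger_blade [(0.87, [307, 198, 324, 235]), (0.43, [257, 209, 283, 235])]
top {'mtx': array([[382.1610372 ,   0.        , 321.78251362],
       [  0.        , 382.1610372 , 197.19525465],
       [  0.        ,   0.        ,   1.        ]]), 'R': array([[-2.10418526e-02, -9.99766639e-0
[... 220 characters left out ...]
43, 276]), (0.76, [363, 221, 390, 252]), (0.59, [372, 276, 405, 298]), (0.34, [273, 141, 283, 174])]
clamp [(0.72, [260, 125, 424, 182])]
trigger_blade [(0.66, [352, 128, 363, 154])]
{'mtx': array([[314.54418491,   0.        , 324.3453721 ],
       [  0.        , 314.54418491, 203.20040317],
       [  0.        ,   0.        ,   1.        ]]), 'mount': array([[ 1.34798088e-04, -9.59790642e-01, -2.80716772e-01,
         7.66130641e-02],
       [ 9.99997985e-01, -4.32839050e-04,  1.96009908e-03,
        -7.24822144e-05],
       [-2.00278993e-03, -2.80716470e-01,  9.59788650e-01,
        -1.45723672e-01],
       [ 0.00000000e+00,  0.00000000e+00,  0.00000000e+00,
         1.00000000e+00]])}
0.4
```

View pics/scene0.png

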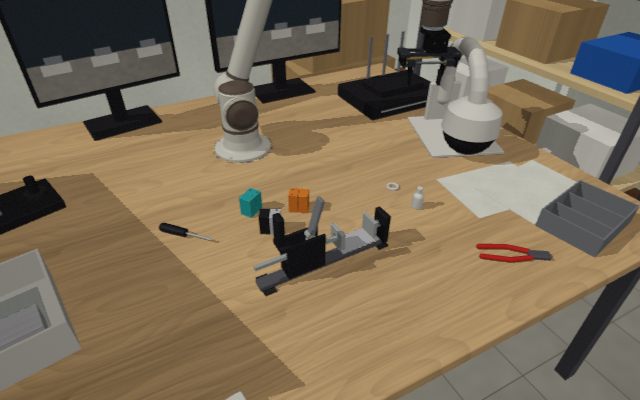

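View pics/top0.png

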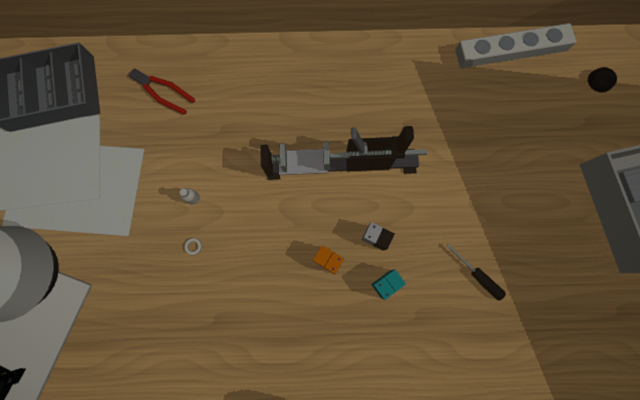

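```bash
python3 - <<'E'
import cv2,numpy as np
a=cv2.imread('pics/top0.png');s=cv2.imread('pics/scene0.png')
c=cv2.resize(a[205:310,290:430],None,fx=5,fy=5,interpolation=cv2.INTER_CUBIC)
cv2.imwrite('pics/topc.png',c)
c=cv2.resize(s[160:300,220:400],None,fx=4,fy=4,interpolation=cv2.INTER_CUBIC)
cv2.imwrite('pics/scenec.png',c)
c=cv2.resize(a[115:195,245:435],None,fx=4,fy=4,interpolation=cv2.INTER_CUBIC)
cv2.imwrite('pics/topclamp.png',c)
E
```

```text
(no output)
```

View pics/topc.png

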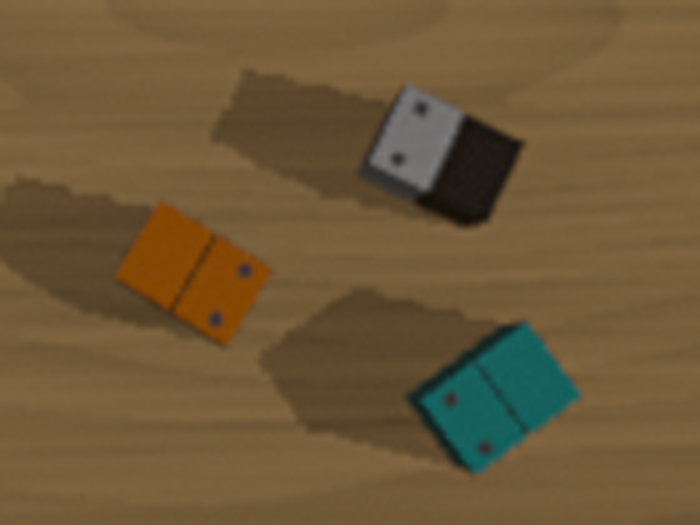

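View pics/scenec.png

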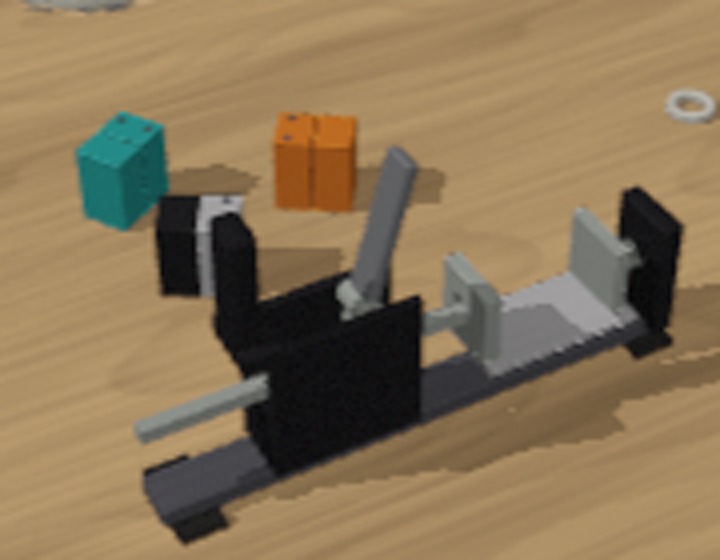

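View pics/topclamp.png

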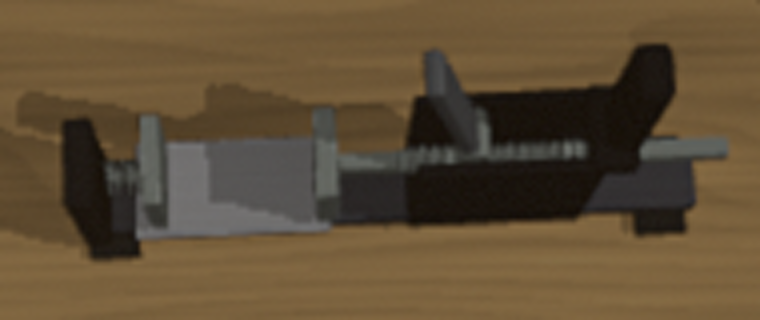

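The look-alikes in the top view are orange (328,259), teal (388,284) and grey/black (378,236). Only the grey/black one has a bare aluminium half and a black half, and the crop confirms it, so that one is the module. The clamp's anvil is at the left (265,160) and its housing and handle are at the right (405,140). Next I'll fit poses with the calibration.

```bash
cat > h.py <<'E'
import numpy as np,cv2
from scipy.optimize import minimize
from station import r
def cam(n,st=None):
    m=r.camera_model(n);K=m['mtx']
    if 'mount' in m:
        T=np.eye(4);T[:3,:3]=st['ee_rot'];T[:3,3]=st['tcp_pos'];W=np.linalg.inv(T@m['mount']);return K,W[:3,:3],W[:3,3]
    return K,m['R'],m['t']
def proj(c,X):
    K,R,t=c;p=(np.asarray(X)@R.T+t)@K.T;return p[:,:2]/p[:,2:]
def back(c,uv,z):
    K,R,t=c;d=R.T@np.linalg.solve(K,[uv[0],uv[1],1.]);o=-R.T@t;return o+d*(z-o[2])/d[2]
def box(x0,x1,y0,y1,z0,z1):
    return np.array([[x,y,z] for x in(x0,x1) for y in(y0,y1) for z in(z0,z1)],float)
def place(P,x,y,yaw,z=0):
    c,s=np.cos(yaw),np.sin(yaw);return P@np.array([[c,s,0],[-s,c,0],[0,0,1]])+[x,y,z]
def mask(c,boxes,S=4):
    m=np.zeros((400*S,640*S),np.uint8)
    for b in boxes:
        p=proj(c,b)
        h=cv2.convexHull(((p+.5)*S).astype(np.int32));cv2.fillConvexPoly(m,h,1)
    return cv2.resize(m.astype(np.float32),(640,400),interpolation=cv2.INTER_AREA)
MOD=[box(-.019,.019,-.028,.028,0,.06)]
def clampboxes(j=.009,th=0,p=0):
    B=[box(-.025,.025,.072,.088,0,.098),box(-.023,.023,-.2,-.1,.017,.115),box(-.012,.012,-.218,-.19,.05,.197),
       box(-.017,.017,-.27,.09,0,.017),box(-.028,.028,-.055,.055,.034,.04),
       box(-.025,.025,-.072+j,-.06+j,.045,.095),box(-.025,.025,.036+p,.046+p,.045,.095)]
    a=.275-th;b=box(-.012,.012,-.005,.005,0,.102);c,s=np.cos(a),np.sin(a)
    b=np.c_[b[:,0],b[:,1]*c+b[:,2]*s-.130,-b[:,1]*s+b[:,2]*c+.108];B.append(b);return B
E
python3 - <<'E'
from h import *
obs={}
for n in("top","scene"):
    r.capture(n)
    for t,uv in(("module",(378,236) if n=="top" else (270,221)),("clamp",None)):
        o=r.outline_of(n,t)
        if uv: o=[d for d in o if d['pixels'][uv[1]-4:uv[1]+5,uv[0]-4:uv[0]+5].any()]
        if o: obs[n,t]=o[0]['pixels'];print(n,t,o[0]['score'],o[0]['pixels'].sum())
np.savez('obs.npz',**{a+'_'+b:v for (a,b),v in obs.items()})
C={n:cam(n) for n in("top","scene")}
x0=back(C['top'],(376,233),.06);print(x0)
def cost(q):
    m=mask(C['top'],[place(b,*q[:2],q[2]) for b in MOD]);o=obs['top','module'];return 1-np.minimum(m,o).sum()/np.maximum(m,o).sum()
best=None
for y in np.radians(range(0,180,20)):
    s=minimize(cost,[x0[0],x0[1],y],method='Nelder-Mead',options=dict(initial_simplex=[[x0[0],x0[1],y],[x0[0]+.01,x0[1],y],[x0[0],x0[1]+.01,y],[x0[0],x0[1],y+.3]]))
    if best is None or s.fun<best.fun:best=s
print('module',best.x[:2],np.degrees(best.x[2]),best.fun)
p=back(C['top'],(305,161),.04);print(p)
best=None
from itertools import product
for yaw in(-.1,0.,.1,.2):
    def cost(q):
        f=0
        for n in C:
            if (n,'clamp') in obs:
                m=mask(C[n],[place(b,*q[:2],q[2]) for b in clampboxes(q[3])],2);o=obs[n,'clamp'];f+=1-np.minimum(m,o).sum()/np.maximum(m,o).sum()
        return f
    q0=np.array([p[0],p[1],yaw,.009]);S=[q0]+[q0+np.eye(4)[i]*d for i,d in enumerate((.01,.01,.1,.005))]
    s=minimize(cost,q0,method='Nelder-Mead',options=dict(initial_simplex=S))
    print(s.x,s.fun)
    if best is None or s.fun<best.fun:best=s
print('clamp',best.x[:2],np.degrees(best.x[2]),best.x[3])
for n in C:
    im=cv2.imread(f'pics/{n}0.png')
    k=4;off=(245,115) if n=='top' else (220,160);w=(190,150) if n=='top' else (190,145)
    im=cv2.resize(im[off[1]:off[1]+w[1],off[0]:off[0]+w[0]],None,fx=k,fy=k,interpolation=cv2.INTER_CUBIC)
    for b in clampboxes(best.x[3]):
        P=(proj(C[n],place(b,*best.x[:3]))+.5-off)*k
        cv2.polylines(im,[cv2.convexHull(P.astype(np.int32))],True,(0,0,255),1)
    cv2.imwrite(f'pics/{n}fit.png',im)
E
```

```text
top module 0.87 552
top clamp 0.86 4714
scene module 0.82 371
scene clamp 0.58 5000
[ 0.46784743 -0.07943289  0.06      ]
module [ 0.46287647 -0.08429525] 151.7763414952058 0.06574171781539917
[0.63766554 0.07140891 0.04      ]
[0.63640463 0.07756251 0.0297162  0.00806098] 0.26316583156585693
[0.63619027 0.07676676 0.03120543 0.01184628] 0.2626533508300781
[0.6362604  0.07709271 0.0302071  0.01318278] 0.25997036695480347
[0.63608812 0.07638443 0.03565186 0.01476692] 0.2645931839942932
clamp [0.6362604  0.07709271] 1.7307395053443388 0.01318278158560705
```

View pics/topfit.png

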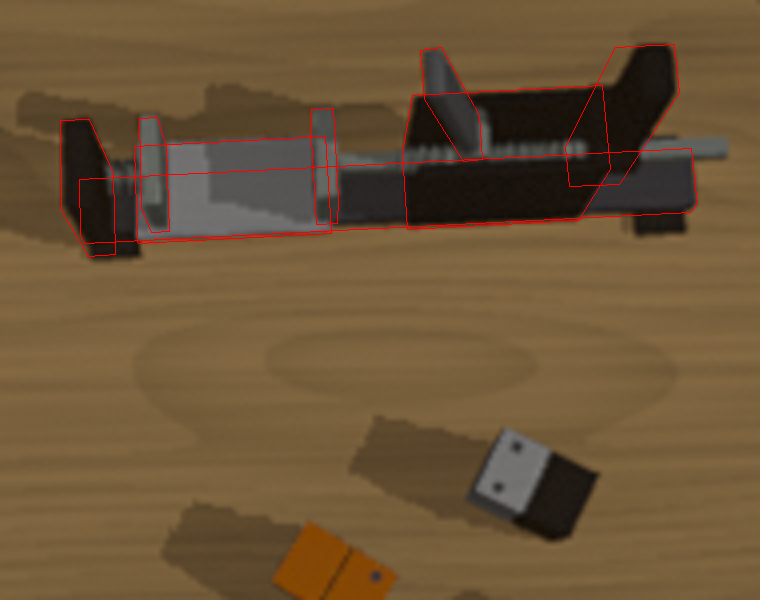

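View pics/scenefit.png

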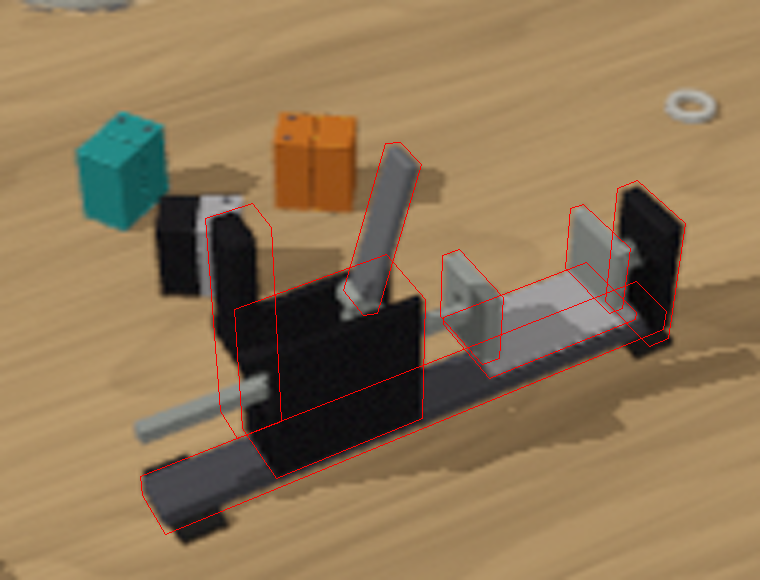

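Both fits sit on the pictures to within about 1–2 mm. The clamp is at (0.636, 0.077) with yaw 1.7°, and the module is at (0.463, -0.084) with yaw -28°. I'll write a helper that gives deltas in move units, then go above the module.

```bash
cat >> h.py <<'E'
from scipy.spatial.transform import Rotation as Ro
def delta(pos,yaw):
    s=r.sense();R=np.array(s['ee_rot']);y=np.radians(yaw)
    T=np.array([[np.cos(y),np.sin(y),0],[np.sin(y),-np.cos(y),0],[0,0,-1]])
    d=R.T@(np.array(pos)-s['tcp_pos'])/.3;w=Ro.from_matrix(R.T@T).as_rotvec(degrees=True)/180
    print('t',round(s['time_s'],2),'tcp',np.round(s['tcp_pos'],4),'yaw',round(np.degrees(np.arctan2(R[1,0],R[0,0])),2),'j6',round(s['joints'][5],1),'F',np.round(s['wrist_force'],1),'g',round(s['gripper_width'],3))
    print('delta',np.round(d,4),np.round(w,4))
    return s
E
python3 -c "
from h import *
delta([.463,-.084,.20],-118.2)"
```

```text
t 0.7 tcp [0.2564 0.57   0.2396] yaw -24.23 j6 -14.8 F [-0.7  0.4  0.9] g 0.998
delta [1.5225 1.7053 0.1318] [-0.      0.      0.5221]
```

```bash
python3 -m creep '[[1,0.62,0.70,0.05,0,0,0.2],[1,0.62,0.70,0.05,0,0,0.2],[1,0.62,0.70,0.05,0,0,0.2],[1,0.62,0.70,0.05,0,0,0.2],[1,0.62,0.70,0.05,0,0,0.2]]'; python3 -c "
from h import *
delta([.463,-.084,.20],-118.2)"
```

```text
time_s: 1.12
tcp_pos: [0.3185, 0.3695, 0.2285]
ee_rot: [[0.495, -0.869, 0.0], [-0.869, -0.495, 0.0], [-0.0, -0.0, -1.0]]
wrist_force: [0.2, -1.0, 0.9]
gripper_width: 0.997
t 1.12 tcp [0.3185 0.3695 0.2285] yaw -60.35 j6 -38.7 F [ 0.2 -1.   0.9] g 0.997
delta [1.5519 0.3292 0.0945] [-1.000e-04  1.000e-04  3.214e-01]
```

```bash
python3 -m creep '[[1,0.95,0.20,0.06,0,0,0.2],[1,0.95,0.20,0.06,0,0,0.2],[1,0.95,0.20,0.06,0,0,0.2],[1,0.95,0.20,0.06,0,0,0.2],[1,0.95,0.20,0.06,0,0,0.2]]'; python3 -c "
from h import *
print(r.sense()['joints'])
delta([.463,-.084,.20],-118.2)"
```

```text
time_s: 1.53
tcp_pos: [0.3816, 0.1714, 0.216]
ee_rot: [[-0.107, -0.994, 0.001], [-0.994, 0.107, 0.001], [-0.001, -0.001, -1.0]]
wrist_force: [0.9, 0.3, 0.1]
gripper_width: 1.0
[ 4.66468954e+01  2.61544381e+00 -2.87306914e+01  7.49048486e-03
 -5.85465311e+01 -5.27980355e+01]
t 1.53 tcp [0.3816 0.1714 0.216 ] yaw -96.15 j6 -52.8 F [0.9 0.3 0.1] g 1.0
delta [ 0.8173 -0.3609  0.0528] [-0.0003  0.0005  0.1225]
```

There's enough joint 6 range (j6 ≈ 160) to use the half-turned grasp, which keeps the wrist camera away from the trigger. I'll turn to yaw 61.8.

```bash
python3 -m creep '[[1,0.82,-0.36,0.0,0,0,-0.85],[1,0.82,-0.36,0.0,0,0,-0.85],[1,0.82,-0.36,0,0,0,-0.85],[1,0.82,-0.36,0,0,0,-0.85],[1,0.82,-0.36,0,0,0,-0.85]]'; python3 -c "
from h import *
delta([.463,-.084,.20],61.8)"
```

```text
time_s: 1.95
tcp_pos: [0.4333, 0.0111, 0.2162]
ee_rot: [[0.398, -0.917, 0.002], [-0.917, -0.398, 0.001], [0.0, -0.002, -1.0]]
wrist_force: [1.1, -0.1, -0.7]
gripper_width: 0.997
t 1.95 tcp [0.4333 0.0111 0.2162] yaw -66.56 j6 0.3 F [ 1.1 -0.1 -0.7] g 0.997
delta [0.3302 0.0355 0.0541] [-3.000e-04 -7.000e-04 -7.131e-01]
```

```bash
python3 -m creep '[[1,0,0,0.0,0,0,-0.3],[1,0,0,0.0,0,0,-0.3],[1,0,0,0,0,0,-0.3],[1,0,0,0,0,0,-0.3],[1,0,0,0,0,0,-0.3]]'; python3 -m creep '[[1,0,0,0.0,0,0,-0.3],[1,0,0,0.0,0,0,-0.3],[1,0,0,0,0,0,-0.3],[1,0,0,0,0,0,-0.3],[1,0,0,0,0,0,-0.3]]';  python3 -c "
from h import *
delta([.463,-.084,.20],61.8)"
```

```text
time_s: 2.37
tcp_pos: [0.4334, 0.0109, 0.2165]
ee_rot: [[0.86, -0.511, 0.002], [-0.511, -0.86, 0.001], [0.001, -0.001, -1.0]]
wrist_force: [-0.2, 0.7, -0.1]
gripper_width: 1.003
time_s: 2.78
tcp_pos: [0.4334, 0.0109, 0.2167]
ee_rot: [[0.996, 0.089, 0.002], [0.089, -0.996, 0.001], [0.002, -0.0, -1.0]]
wrist_force: [-0.1, 0.3, -0.4]
gripper_width: 0.997
t 2.78 tcp [0.4334 0.0109 0.2167] yaw 5.12 j6 72.0 F [-0.1  0.3 -0.4] g 0.997
delta [0.0698 0.3237 0.0556] [ 2.000e-04 -7.000e-04 -3.149e-01]
```

```bash
python3 -m creep '[[1,0.07,0.324,0.05,0,0,-0.315],[1,0.07,0.324,0.05,0,0,-0.315],[1,0.07,0.324,0.05,0,0,-0.315],[1,0.07,0.324,0.05,0,0,-0.315],[1,0.07,0.324,0.05,0,0,-0.315]]'; python3 -m creep '[[1,0,0,0,0,0,-0.117],[1,0,0,0,0,0,-0.117],[1,0,0,0,0,0,-0.117],[1,0,0,0,0,0,-0.117],[1,0,0,0,0,0,-0.117]]';  python3 - <<'E'
from h import *
s=delta([.463,-.084,.20],61.8)
im=r.capture('wrist');c=cam('wrist',s)
o=r.outline_of('wrist','module')
print([(d['score'],d['rect']) for d in o])
pr=proj(c,[[.463,-.084,.03]])[0];print(pr)
best=None
for d in o:
    ys,xs=np.nonzero(d['pixels']);dist=np.hypot(xs.mean()-pr[0],ys.mean()-pr[1])
    if best is None or dist<best[0]:best=(dist,d['pixels'])
m0=best[1]
def cost(q):
    m=mask(c,[place(b,*q[:2],q[2]) for b in MOD],2);return 1-np.minimum(m,m0).sum()/np.maximum(m,m0).sum()
q0=np.array([.463,-.084,np.radians(-28.2)])
f=minimize(cost,q0,method='Nelder-Mead',options=dict(initial_simplex=[q0]+[q0+np.eye(3)[i]*v for i,v in enumerate((.005,.005,.1))]))
print(f.x[:2],np.degrees(f.x[2]),f.fun)
k=im.copy();P=(proj(c,place(MOD[0],*f.x))).astype(int)
for a in range(8):
    for b in range(a+1,8):
        if bin(a^b).count('1')==1: cv2.line(k,tuple(map(int,P[a])),tuple(map(int,P[b])),(0,0,255),1)
cv2.imwrite('pics/w1.png',k)
E
```

```text
time_s: 3.2
tcp_pos: [0.4632, -0.0857, 0.2012]
ee_rot: [[0.793, 0.61, 0.001], [0.61, -0.793, 0.0], [0.001, 0.001, -1.0]]
wrist_force: [0.3, -0.4, -0.0]
gripper_width: 1.002
time_s: 3.62
tcp_pos: [0.4632, -0.0857, 0.2013]
ee_rot: [[0.523, 0.852, 0.002], [0.852, -0.523, 0.0], [0.001, 0.001, -1.0]]
wrist_force: [-0.4, 0.2, -0.7]
gripper_width: 1.0
t 3.62 tcp [ 0.4632 -0.0857  0.2013] yaw 58.45 j6 139.1 F [-0.4  0.2 -0.7] g 1.0
delta [ 0.0044 -0.0036  0.0045] [ 0.0004 -0.0003 -0.0186]
[(0.86, [0.4738, 0.3883, 0.5408, 0.5575]), (0.85, [0.2941, 0.2208, 0.3934, 0.3858]), (0.81, [0.3519, 0.5373, 0.442, 0.6947])]
[323.4177775  186.95668141]
[ 0.46255761 -0.08544181] -27.764080056920395 0.045361995697021484
```

View pics/w1.png

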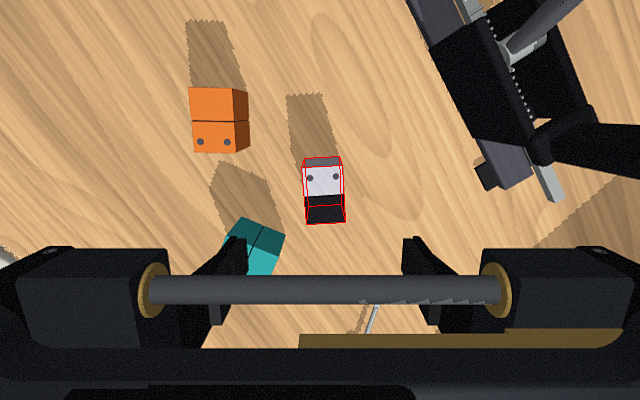

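The module is at (323,190) in the wrist view: grey top with black at the near end, and the fit is good. The teal look-alike at (255,245) is close to the left finger, so I'll check the clearance.

```bash
python3 - <<'E'
from h import *
C=cam('top')
P=np.array([back(C,(290+u/5-.4,205+v/5-.4),.06) for u,v in((410,397),(525,322),(578,395),(475,472))])
y=np.radians(62.2);ex=np.array([np.cos(y),np.sin(y)]);ey=np.array([np.sin(y),-np.cos(y)])
for p in P: print(np.round(p,3),np.round([(p[:2]-[.4626,-.0855])@ex,(p[:2]-[.4626,-.0855])@ey],3))
delta([.4626,-.0855,.10],62.2)
E
```

```text
[ 0.362 -0.065  0.06 ] [-0.029 -0.099]
[ 0.391 -0.115  0.06 ] [-0.059 -0.049]
[ 0.361 -0.135  0.06 ] [-0.091 -0.067]
[ 0.331 -0.09   0.06 ] [-0.066 -0.114]
t 3.72 tcp [ 0.4632 -0.0856  0.2013] yaw 58.49 j6 139.1 F [ 1.3 -0.4 -0.6] g 1.001
delta [-0.0011 -0.0024  0.3377] [ 0.0004 -0.0003 -0.0206]
```

The nearest teal corner is over 45 mm clear of the fingers. Descending.

```bash
python3 -m creep '[[0.75,-0.001,-0.002,0.2,0,0,-0.0206],[0.75,-0.001,-0.002,0.3,0,0,-0.0206],[0.75,-0.001,-0.002,0.42,0,0,-0.0206],[0.75,-0.001,-0.002,0.517,0,0,-0.0206],[0.75,-0.001,-0.002,0.517,0,0,-0.0206]]'; python3 -c "
from h import *
delta([.4626,-.0855,.046],62.2)"
```

```text
time_s: 4.13
tcp_pos: [0.4583, -0.086, 0.041]
ee_rot: [[0.469, 0.883, -0.012], [0.883, -0.469, -0.001], [-0.006, -0.01, -1.0]]
wrist_force: [-0.5, -0.4, -0.6]
gripper_width: 0.77
t 4.13 tcp [ 0.4583 -0.086   0.041 ] yaw 62.05 j6 142.7 F [-0.5 -0.4 -0.6] g 0.77
delta [ 0.0081  0.0118 -0.0167] [-0.0031  0.002  -0.0009]
```

```bash
python3 -m creep '[[0.2,0,0,0,0,0,0],[0.2,0,0,0,0,0,0],[0.2,0,0,0,0,0,0],[0.2,0,0,0,0,0,0],[0.2,0,0,0,0,0,0]]';python3 -m creep '[[0.2,0,0,0,0,0,0],[0.2,0,0,0,0,0,0],[0.2,0,0,0,0,0,0],[0.2,0,0,0,0,0,0],[0.2,0,0,0,0,0,0]]'; python3 -c "
from h import *
delta([.4626,-.0855,.046],62.2)
delta([.636,.077,.2],91.7)"
```

```text
time_s: 4.55
tcp_pos: [0.4602, -0.0858, 0.0429]
ee_rot: [[0.468, 0.883, -0.006], [0.883, -0.468, -0.001], [-0.003, -0.005, -1.0]]
wrist_force: [2.5, -0.9, 0.4]
gripper_width: 0.455
time_s: 4.97
tcp_pos: [0.4597, -0.0858, 0.0429]
ee_rot: [[0.469, 0.883, -0.007], [0.883, -0.469, -0.001], [-0.004, -0.006, -1.0]]
wrist_force: [-1.0, 1.5, 0.6]
gripper_width: 0.435
t 4.97 tcp [ 0.4597 -0.0858  0.0429] yaw 62.05 j6 142.7 F [-1.   1.5  0.6] g 0.435
delta [ 0.0055  0.008  -0.0103] [-0.0019  0.0012 -0.0008]
t 4.97 tcp [ 0.4597 -0.0858  0.0429] yaw 62.05 j6 142.7 F [-1.   1.5  0.6] g 0.435
delta [ 0.7529  0.2616 -0.5281] [-0.0022  0.0007 -0.1647]
```

Gripped: the opening of 0.435 is 38 mm. Lifting, then moving in from the side, clear of the trigger.

```bash
python3 -m creep '[[0.2,0,0,-0.1,0,0,0],[0.2,0,0,-0.2,0,0,0],[0.2,0,0,-0.3,0,0,0],[0.2,0,0,-0.42,0,0,-0.03],[0.2,0,0,-0.528,0,0,-0.06]]'; python3 -c "
from h import *
delta([.46,.077,.2],91.7)"
```

```text
time_s: 5.38
tcp_pos: [0.46, -0.0858, 0.2025]
ee_rot: [[0.291, 0.957, -0.008], [0.957, -0.291, -0.0], [-0.003, -0.008, -1.0]]
wrist_force: [1.7, -0.6, -4.6]
gripper_width: 0.437
t 5.38 tcp [ 0.46   -0.0858  0.2025] yaw 73.1 j6 153.8 F [ 1.7 -0.6 -4.6] g 0.437
delta [ 0.5191 -0.1578  0.0082] [-0.0026  0.0005 -0.1033]
```

```bash
python3 -m creep '[[0.2,0.13,-0.04,0,-0.0026,0,-0.03],[0.2,0.26,-0.08,0,-0.0026,0,-0.06],[0.2,0.39,-0.118,0,-0.0026,0,-0.09],[0.2,0.519,-0.158,0,-0.0026,0,-0.1033],[0.2,0.519,-0.158,0,-0.0026,0,-0.1033]]'; python3 -c "
from h import *
delta([.636,.077,.2],91.7)"
```

```text
time_s: 5.8
tcp_pos: [0.4603, 0.0825, 0.2022]
ee_rot: [[-0.037, 0.999, 0.002], [0.999, 0.037, 0.001], [0.001, 0.002, -1.0]]
wrist_force: [-0.3, -2.4, -3.7]
gripper_width: 0.436
t 5.8 tcp [0.4603 0.0825 0.2022] yaw 92.13 j6 152.0 F [-0.3 -2.4 -3.7] g 0.436
delta [-0.0401  0.5844  0.0083] [ 0.0005 -0.0003  0.0024]
```

```bash
python3 -m creep '[[0.2,-0.01,0.13,0,0,0,0],[0.2,-0.02,0.26,0,0,0,0],[0.2,-0.03,0.39,0,0,0,0],[0.2,-0.045,0.5,0,0,0,0.0024],[0.2,-0.045,0.584,0,0,0,0.0024]]'; python3 -m creep '[[0.2,0,0,0,0,0,0]]'; python3 - <<'E'
from h import *
s=delta([.636,.0755,.1],91.7)
for n in('top','wrist','scene'):
    cv2.imwrite(f'pics/{n}2.png',r.capture(n))
E
```

```text
time_s: 6.22
tcp_pos: [0.6378, 0.0749, 0.2006]
ee_rot: [[-0.028, 1.0, -0.0], [1.0, 0.028, 0.0], [0.0, -0.0, -1.0]]
wrist_force: [0.7, 0.1, -2.9]
gripper_width: 0.435
time_s: 6.3
tcp_pos: [0.6418, 0.0748, 0.1983]
ee_rot: [[-0.027, 1.0, 0.001], [1.0, 0.027, -0.0], [-0.0, 0.001, -1.0]]
wrist_force: [0.6, -0.4, -3.3]
gripper_width: 0.436
t 6.3 tcp [0.6418 0.0748 0.1983] yaw 91.54 j6 160.6 F [ 0.6 -0.4 -3.3] g 0.436
delta [ 0.0029 -0.0196  0.3277] [ 0.0002  0.     -0.0009]
```

View pics/wrist2.png

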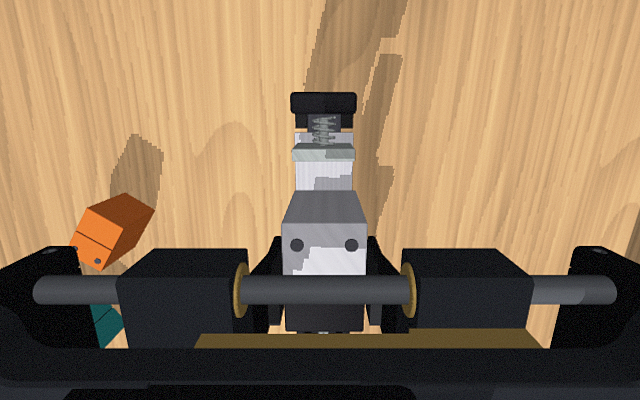

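View pics/scene2.png

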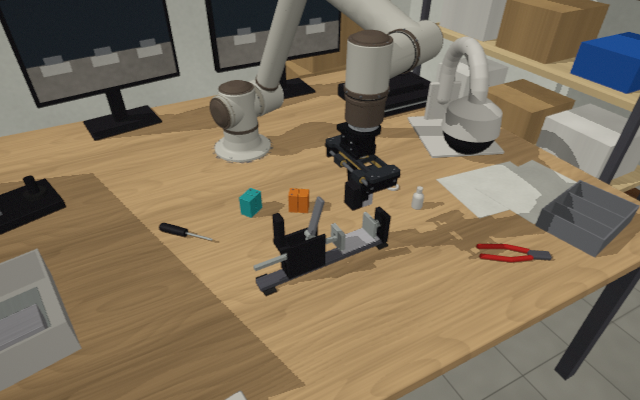

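The wrist view shows the module held level, with the pad (323,152) and anvil (323,103) ahead of it in line. I'll check the clamp fit against this view before lowering.

```bash
python3 - <<'E'
from h import *
s=r.sense();c=cam('wrist',s)
im=cv2.imread('pics/wrist2.png')
for b in clampboxes()[0:1]+clampboxes()[6:7]+clampboxes()[4:5]:
    P=proj(c,place(b,.636,.077,np.radians(1.7)))
    cv2.polylines(im,[cv2.convexHull(P.astype(np.int32))],True,(0,0,255),1)
cv2.imwrite('pics/wrist2f.png',cv2.resize(im[70:260,230:420],None,fx=3,fy=3,interpolation=cv2.INTER_CUBIC))
E
```

```text
(no output)
```

View pics/wrist2f.png

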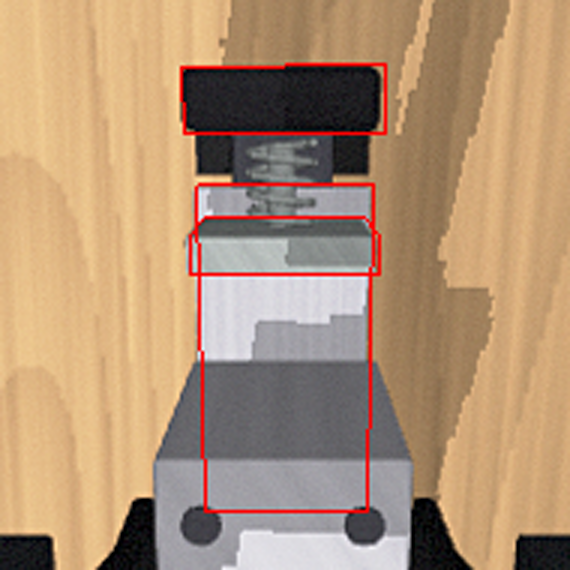

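The fit agrees to about 1 mm. Lowering.

```bash
python3 -m creep '[[0.2,0.002,-0.022,0.06,0,0,0],[0.2,0.002,-0.022,0.13,0,0,0],[0.2,0.002,-0.022,0.22,0,0,0],[0.2,0.002,-0.022,0.30,0,0,0],[0.2,0.002,-0.022,0.35,0,0,0]]'; python3 -m creep '[[0.2,0,0,0,0,0,0],[0.2,0,0,0,0,0,0]]'; python3 -c "
from h import *
delta([.6355,.0755,.079],91.7)"
```

```text
time_s: 6.87
tcp_pos: [0.6264, 0.0746, 0.091]
ee_rot: [[-0.027, 1.0, -0.01], [1.0, 0.027, -0.001], [-0.001, -0.01, -1.0]]
wrist_force: [-0.8, -0.6, -4.5]
gripper_width: 0.432
time_s: 7.03
tcp_pos: [0.6243, 0.0744, 0.0902]
ee_rot: [[-0.028, 1.0, -0.013], [1.0, 0.028, -0.002], [-0.002, -0.013, -1.0]]
wrist_force: [-0.1, 0.1, -4.1]
gripper_width: 0.436
t 7.03 tcp [0.6243 0.0744 0.0902] yaw 91.6 j6 160.3 F [-0.1  0.1 -4.1] g 0.436
delta [0.0028 0.0379 0.0369] [-0.0042  0.0006 -0.0005]
```

```bash
python3 -m creep '[[0.2,0.003,0.02,0,-0.0042,0,0],[0.2,0.003,0.037,0,-0.0042,0,0],[0.2,0.003,0.037,0,-0.0042,0,0],[0.2,0.003,0.037,0,-0.0042,0,0],[0.2,0.003,0.037,0,-0.0042,0,0]]'; python3 -c "
from h import *
delta([.6355,.0755,.079],91.7)"
```

```text
time_s: 7.45
tcp_pos: [0.6357, 0.0756, 0.0908]
ee_rot: [[-0.028, 1.0, 0.001], [1.0, 0.028, -0.001], [-0.002, 0.001, -1.0]]
wrist_force: [-0.8, -0.2, -4.0]
gripper_width: 0.434
t 7.45 tcp [0.6357 0.0756 0.0908] yaw 91.59 j6 160.2 F [-0.8 -0.2 -4. ] g 0.434
delta [-0.0003 -0.0007  0.0392] [ 0.0003  0.0005 -0.0006]
```

```bash
python3 -m creep '[[0.2,0,-0.001,0.013,0,0,0],[0.2,0,-0.001,0.026,0,0,0],[0.2,0,-0.001,0.036,0,0,0],[0.2,0,-0.001,0.036,0,0,0],[0.2,0,-0.001,0.036,0,0,0]]'; python3 -c "
from h import *
delta([.6355,.0755,.079],91.7)"
```

```text
time_s: 7.87
tcp_pos: [0.6355, 0.0756, 0.0801]
ee_rot: [[-0.028, 1.0, 0.001], [1.0, 0.028, -0.002], [-0.002, 0.001, -1.0]]
wrist_force: [-0.4, -0.4, -2.0]
gripper_width: 0.435
t 7.87 tcp [0.6355 0.0756 0.0801] yaw 91.6 j6 160.2 F [-0.4 -0.4 -2. ] g 0.435
delta [-0.0004  0.0001  0.0035] [ 0.0002  0.0006 -0.0005]
```

```bash
python3 -m creep '[[0.2,0,0,0.006,0,0,0],[0.2,0,0,0.01,0,0,0],[0.2,0,0,0.01,0,0,0],[0.2,0,0,0.01,0,0,0]]'; python3 -c "
from h import *
delta([.6355,.0755,.079],91.7)"
python3 -m creep '[[0.5,0,0,0,0,0,0],[0.6,0,0,0,0,0,0],[0.7,0,0,0,0,0,0],[0.7,0,0,0,0,0,0],[0.7,0,0,0,0,0,0]]'
python3 -c "
from h import *
delta([.6355,.0755,.2],91.7)"
```

```text
time_s: 8.2
tcp_pos: [0.6355, 0.0756, 0.0774]
ee_rot: [[-0.028, 1.0, 0.001], [1.0, 0.028, -0.002], [-0.002, 0.001, -1.0]]
wrist_force: [-1.7, 0.3, 1.1]
gripper_width: 0.429
t 8.2 tcp [0.6355 0.0756 0.0774] yaw 91.61 j6 160.2 F [-1.7  0.3  1.1] g 0.429
delta [-0.0004 -0.0001 -0.0055] [ 0.0003  0.0006 -0.0005]
time_s: 8.62
tcp_pos: [0.6357, 0.0756, 0.0775]
ee_rot: [[-0.028, 1.0, 0.001], [1.0, 0.028, -0.002], [-0.002, 0.001, -1.0]]
wrist_force: [0.2, -0.1, -0.9]
gripper_width: 0.669
t 8.62 tcp [0.6357 0.0756 0.0775] yaw 91.61 j6 160.2 F [ 0.2 -0.1 -0.9] g 0.669
delta [-1.100e-03 -1.000e-04 -4.083e-01] [ 0.0004  0.0005 -0.0005]
```

Released. Rising straight up and looking.

```bash
python3 -m creep '[[0.7,0,0,-0.03,0,0,0],[0.7,0,0,-0.1,0,0,0],[0.7,0,0,-0.23,0,0,0],[0.7,0,0,-0.36,0,0,0],[0.7,0,0,-0.5,0,0,0]]'; python3 -m creep '[[0.7,0,0,-0.35,0,0,0],[0.7,0,0,-0.35,0,0,0],[0.7,0,0,-0.35,0,0,0],[0.7,0,0,-0.35,0,0,0]]'; python3 - <<'E'
from h import *
s=delta([.636,-.02,.28],0)
for n in('top','wrist','scene'):
    cv2.imwrite(f'pics/{n}3.png',r.capture(n))
a=cv2.imread('pics/scene3.png');cv2.imwrite('pics/scene3c.png',cv2.resize(a[160:300,220:410],None,fx=4,fy=4,interpolation=cv2.INTER_CUBIC))
E
```

```text
time_s: 9.03
tcp_pos: [0.6349, 0.0756, 0.229]
ee_rot: [[-0.028, 1.0, 0.0], [1.0, 0.028, -0.002], [-0.002, 0.0, -1.0]]
wrist_force: [1.6, 0.4, -0.8]
gripper_width: 0.699
time_s: 9.37
tcp_pos: [0.637, 0.0758, 0.3429]
ee_rot: [[-0.028, 0.999, 0.015], [1.0, 0.028, 0.001], [0.0, 0.015, -1.0]]
wrist_force: [0.7, -0.3, 1.1]
gripper_width: 0.7
t 9.37 tcp [0.637  0.0758 0.3429] yaw 91.63 j6 160.2 F [ 0.7 -0.3  1.1] g 0.7
delta [-0.3191 -0.0157  0.2095] [ 0.0037 -0.0039  0.5091]
```

View pics/wrist3.png

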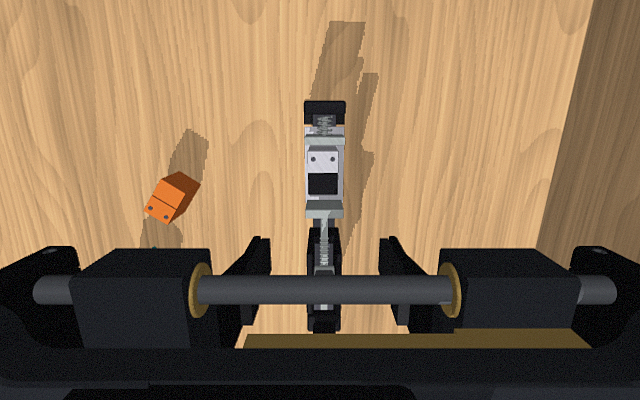

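View pics/scene3c.png

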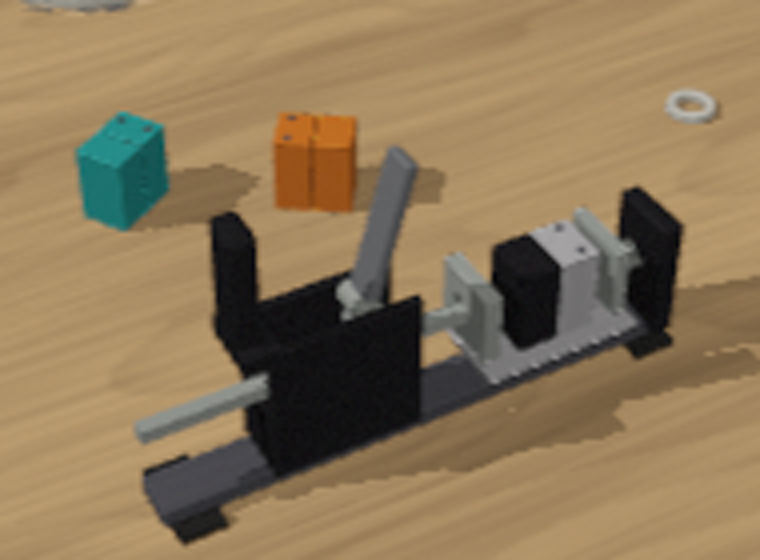

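The case stands upright, mid-pan, with its long side along the clamp, and the gripper is clear of it. Next I turn so that tool y runs along the clamp, close the fingers, and move to the +y side of the trigger.

```bash
python3 -m creep '[[0,0,0,0,0,0,0.5],[0,0,0,0,0,0,0.5],[0,0,0,0,0,0,0.5],[0,0,0,0,0,0,0.5],[0,0,0,0,0,0,0.5]]';python3 -m creep '[[0,0,0,0,0,0,0.35],[0,0,0,0,0,0,0.35],[0,0,0,0,0,0,0.35],[0,0,0,0,0,0,0.35],[0,0,0,0,0,0,0.35]]'; python3 -c "
from h import *
delta([.6373,.017,.26],1.7)"
```

```text
time_s: 9.93
tcp_pos: [0.6336, 0.0758, 0.3314]
ee_rot: [[0.567, 0.824, -0.004], [0.824, -0.567, -0.003], [-0.005, -0.002, -1.0]]
wrist_force: [0.7, 0.8, -0.0]
gripper_width: 0.403
time_s: 10.35
tcp_pos: [0.6329, 0.0756, 0.329]
ee_rot: [[0.942, 0.336, -0.007], [0.336, -0.942, -0.005], [-0.008, 0.002, -1.0]]
wrist_force: [0.2, -0.1, -0.5]
gripper_width: 0.042
t 10.35 tcp [0.6329 0.0756 0.329 ] yaw 19.64 j6 88.2 F [ 0.2 -0.1 -0.5] g 0.042
delta [-0.0499  0.1883  0.2308] [0.0011 0.0024 0.0996]
```

```bash
python3 -m creep '[[0,-0.03,0.1,0.05,0.001,0.002,0.04],[0,-0.05,0.188,0.1,0.001,0.002,0.08],[0,-0.05,0.188,0.16,0.001,0.002,0.0996],[0,-0.05,0.188,0.23,0.001,0.002,0.0996],[0,-0.05,0.188,0.23,0.001,0.002,0.0996]]'; python3 - <<'E'
from h import *
s=delta([.6373,.017,.197],1.7)
for n in('wrist','scene'):
    cv2.imwrite(f'pics/{n}4.png',r.capture(n))
a=cv2.imread('pics/scene4.png');cv2.imwrite('pics/scene4c.png',cv2.resize(a[130:300,220:410],None,fx=4,fy=3.5,interpolation=cv2.INTER_CUBIC))
E
```

```text
time_s: 10.77
tcp_pos: [0.6339, 0.0162, 0.2533]
ee_rot: [[1.0, 0.028, -0.014], [0.028, -1.0, -0.002], [-0.014, 0.001, -1.0]]
wrist_force: [-1.3, 0.6, -1.2]
gripper_width: 0.005
t 10.77 tcp [0.6339 0.0162 0.2533] yaw 1.61 j6 75.7 F [-1.3  0.6 -1.2] g 0.005
delta [ 0.014  -0.0026  0.1876] [ 0.0005  0.0046 -0.0005]
```

View pics/wrist4.png

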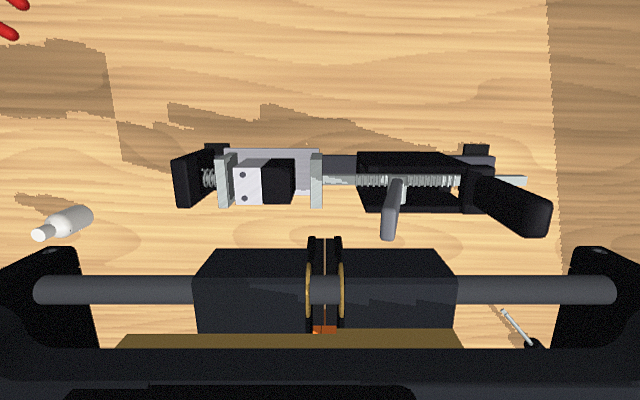

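View pics/scene4c.png

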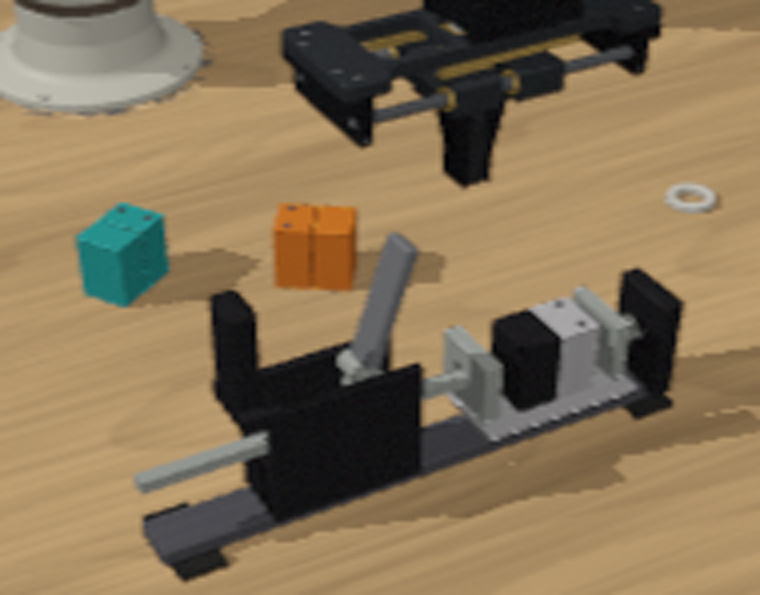

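The wrist view shows the whole clamp clearly: pad (225,180), case (265,180), jaw (317,180) and blade (393,205). I'll set up a measurement of jaw, pad and trigger from this view, then descend.

```bash
cat >> h.py <<'E'
CL=(.6355,.077,np.radians(1.7))
def clampy(p):
    c,s=np.cos(CL[2]),np.sin(CL[2]);d=np.array(p)[:2]-CL[:2];return np.array([d@[c,s],d@[-s,c]])
def measure(name=None):
    s=r.sense();im=r.capture('wrist');c=cam('wrist',s);out={}
    for t,bx in(('jaw',box(-.025,.025,-.072,-.06,.045,.095)),('pad',box(-.025,.025,.036,.046,.045,.095)),('module',box(-.019,.019,-.028,.028,.035,.095))):
        o=r.outline_of('wrist',t);best=None
        for d in o[:4]:
            m0=d['pixels'].astype(np.float32)
            def cost(v):
                m=mask(c,[place(bx+[v[1],v[0],0],*CL)],2);return 1-np.minimum(m,m0).sum()/np.maximum(m,m0).sum()
            for v0 in (.0,.025,.05):
                f=minimize(cost,[v0,0],method='Nelder-Mead',options=dict(initial_simplex=[[v0,0],[v0+.012,0],[v0,.004]],xatol=2e-4,fatol=1e-4))
                if best is None or f.fun<best.fun:best=f
        if best is not None: out[t]=(np.round(best.x*1000,1),round(float(best.fun),3))
    print(out)
    if name: cv2.imwrite(name,im)
    return s,im,c
E
python3 - <<'E'
from h import *
measure()
s=delta([.6373,.017,.197],1.7)
E
```

```text
{'jaw': (array([13.3,  0.7]), 0.069), 'pad': (array([ 2.4, -0.1]), 0.283), 'module': (array([ 0.9, -0.9]), 0.044)}
t 11.07 tcp [0.6378 0.0175 0.2616] yaw 1.75 j6 75.6 F [0.3 1.1 0.1] g 0.005
delta [-0.0021  0.0015  0.2154] [ 0.0001 -0.0004  0.0003]
```

```bash
python3 -m creep '[[0,-0.002,0.001,0.05,0,0,0],[0,-0.002,0.001,0.1,0,0,0],[0,-0.002,0.001,0.16,0,0,0],[0,-0.002,0.001,0.215,0,0,0],[0,-0.002,0.001,0.215,0,0,0]]'; python3 -m creep '[[0,0.0,0,0,0,0,0],[0,0.0,0,0,0,0,0]]'; python3 - <<'E'
from h import *
s=delta([.6373,.017,.197],1.7);print(clampy(s['tcp_pos']))
measure('pics/w5.png')
E
```

```text
time_s: 11.48
tcp_pos: [0.6356, 0.0173, 0.1943]
ee_rot: [[1.0, 0.03, -0.005], [0.03, -1.0, -0.001], [-0.005, 0.0, -1.0]]
wrist_force: [-0.3, 0.7, -1.2]
gripper_width: 0.008
time_s: 11.65
tcp_pos: [0.6361, 0.0176, 0.1954]
ee_rot: [[1.0, 0.031, -0.003], [0.031, -1.0, -0.0], [-0.003, 0.0, -1.0]]
wrist_force: [0.3, -0.5, 0.5]
gripper_width: 0.009
t 11.65 tcp [0.6361 0.0176 0.1954] yaw 1.77 j6 75.7 F [ 0.3 -0.5  0.5] g 0.009
delta [ 0.0038  0.002  -0.0052] [0.0001 0.001  0.0004]
[-0.00113605 -0.05943387]
{'pad': (array([1.4, 1.1]), 0.31), 'module': (array([ 0.8, -0.9]), 0.035)}
```

View pics/w5.png

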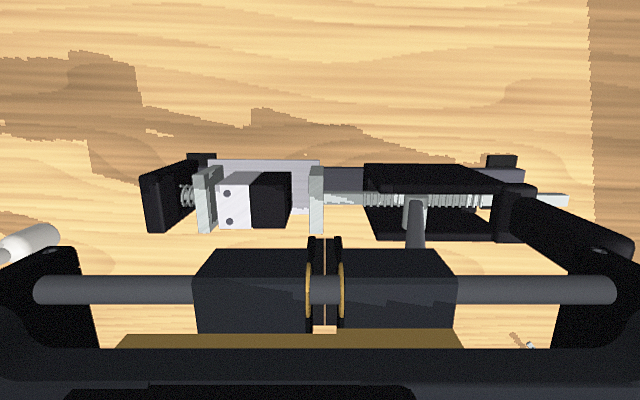

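Approaching the trigger to find contact.

```bash
python3 -m creep '[[0,0.003,0.02,-0.004,0,0,0],[0,0.003,0.04,-0.004,0,0,0],[0,0.003,0.055,-0.004,0,0,0]]'; for i in 1 2 ; do python3 -m creep '[[0,0,0.012,0,0,0,0],[0,0,0.024,0,0,0,0]]'|grep -E "tcp|force"; done; python3 - <<'E'
from h import *
s=delta([.6373,.017,.197],1.7);print(clampy(s['tcp_pos']))
E
```

```text
time_s: 12.1
tcp_pos: [0.6379, 0.0003, 0.1974]
ee_rot: [[1.0, 0.03, -0.001], [0.03, -1.0, -0.0], [-0.001, -0.0, -1.0]]
wrist_force: [0.1, -0.5, 0.0]
gripper_width: 0.006
tcp_pos: [0.6381, -0.0078, 0.1976]
wrist_force: [0.5, 0.1, 0.2]
tcp_pos: [0.6386, -0.0148, 0.1984]
wrist_force: [-1.7, 4.5, 4.9]
t 12.43 tcp [ 0.6386 -0.0148  0.1984] yaw 1.71 j6 78.6 F [-1.7  4.5  4.9] g 0.009
delta [-0.0013 -0.106   0.0046] [-0.0003 -0.0001  0.    ]
[ 0.00041596 -0.09184081]
```

```bash
python3 -m creep '[[0,-0.001,0.02,0.003,0,0,0],[0,-0.001,0.04,0.003,0,0,0],[0,-0.001,0.06,0.003,0,0,0],[0,-0.001,0.08,0.003,0,0,0],[0,-0.001,0.10,0.003,0,0,0]]'; python3 -m creep '[[0,0,0.01,0,0,0,0],[0,0,0.01,0,0,0,0]]'; python3 - <<'E'
from h import *
s=delta([.6373,.017,.197],1.7);print(clampy(s['tcp_pos']))
measure('pics/w6.png')
cv2.imwrite('pics/s6.png',cv2.resize(r.capture('scene')[130:300,220:410],None,fx=4,fy=3.5,interpolation=cv2.INTER_CUBIC))
E
```

```text
time_s: 12.85
tcp_pos: [0.6398, -0.045, 0.1979]
ee_rot: [[1.0, 0.03, 0.002], [0.03, -1.0, 0.001], [0.002, -0.001, -1.0]]
wrist_force: [-0.2, 6.5, 4.9]
gripper_width: 0.002
time_s: 13.02
tcp_pos: [0.64, -0.0484, 0.1978]
ee_rot: [[1.0, 0.029, 0.002], [0.029, -1.0, 0.002], [0.002, -0.002, -1.0]]
wrist_force: [-0.7, 5.2, 4.3]
gripper_width: 0.004
t 13.02 tcp [ 0.64   -0.0484  0.1978] yaw 1.67 j6 81.7 F [-0.7  5.2  4.3] g 0.004
delta [-0.0026 -0.2182  0.003 ] [-0.0007 -0.0007 -0.0002]
[ 0.00076126 -0.12549658]
{'jaw': (array([26.7,  1.7]), 0.134), 'pad': (array([2.9, 0.5]), 0.4), 'module': (array([ 1. , -0.9]), 0.185)}
```

View pics/w6.png

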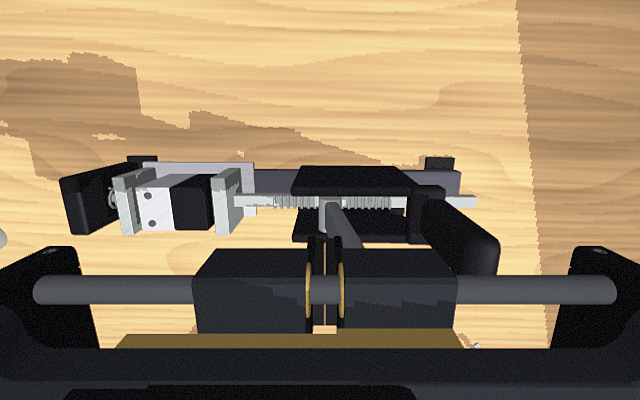

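View pics/s6.png

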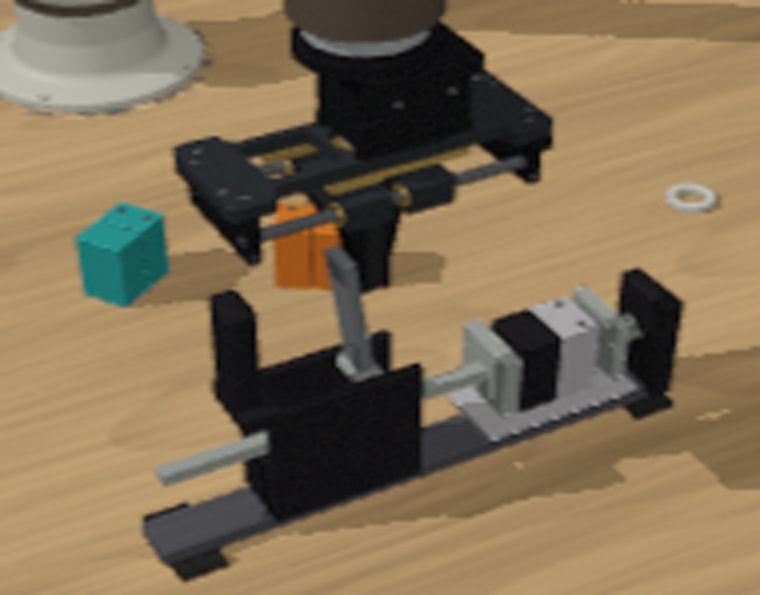

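The first squeeze moved the jaw from 13 to about 27 mm. Letting the trigger right back, then squeezing again.

```bash
python3 -m creep '[[0,-0.004,-0.05,0,0,0,0],[0,-0.006,-0.1,0,0,0,0],[0,-0.009,-0.16,0,0,0,0],[0,-0.009,-0.17,0,0,0,0],[0,-0.009,-0.17,0,0,0,0]]'; python3 - <<'E'
from h import *
s=delta([.6373,.017,.197],1.7);print(clampy(s['tcp_pos']))
measure('pics/w7.png')
E
```

```text
time_s: 13.68
tcp_pos: [0.6347, 0.0042, 0.1969]
ee_rot: [[0.999, 0.032, -0.001], [0.032, -0.999, 0.0], [-0.001, -0.0, -1.0]]
wrist_force: [0.0, -0.5, -0.5]
gripper_width: 0.008
t 13.68 tcp [0.6347 0.0042 0.1969] yaw 1.85 j6 76.9 F [ 0.  -0.5 -0.5] g 0.008
delta [ 0.0099 -0.0422 -0.0004] [-0.0001  0.0003  0.0008]
[-0.0029257  -0.07270879]
{'jaw': (array([24.3,  0.8]), 0.084), 'pad': (array([1.3, 1.1]), 0.32), 'module': (array([ 1.1, -0.7]), 0.031)}
```

View pics/w7.png

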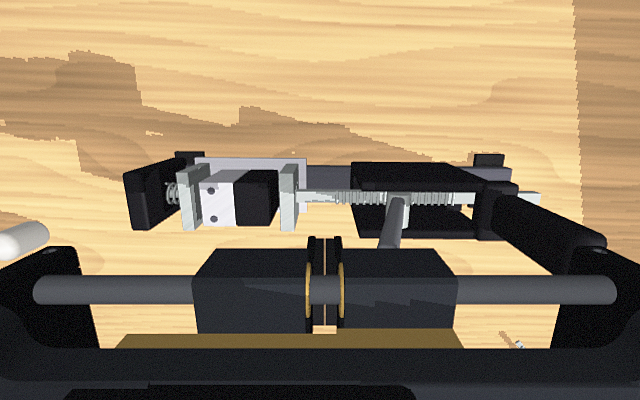

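```bash
python3 -m creep '[[0,0.004,0.03,0,0,0,0],[0,0.006,0.06,0,0,0,0],[0,0.008,0.08,0,0,0,0],[0,0.009,0.10,0,0,0,0],[0,0.010,0.12,0,0,0,0]]'; python3 -m creep '[[0,0,0.02,0,0,0,0],[0,0,0.04,0,0,0,0],[0,0,0.055,0,0,0,0],[0,0,0.055,0,0,0,0]]';python3 - <<'E'
from h import *
s=delta([.6373,.017,.197],1.7);print(clampy(s['tcp_pos']))
measure('pics/w8.png')
E
```

```text
time_s: 14.3
tcp_pos: [0.6398, -0.034, 0.1983]
ee_rot: [[1.0, 0.029, 0.002], [0.029, -1.0, 0.002], [0.002, -0.002, -1.0]]
wrist_force: [-1.8, 4.4, 4.1]
gripper_width: 0.003
time_s: 14.63
tcp_pos: [0.6403, -0.0508, 0.1981]
ee_rot: [[1.0, 0.028, 0.003], [0.028, -1.0, 0.003], [0.003, -0.003, -1.0]]
wrist_force: [-2.5, 4.6, 3.7]
gripper_width: 0.005
t 14.63 tcp [ 0.6403 -0.0508  0.1981] yaw 1.62 j6 81.9 F [-2.5  4.6  3.7] g 0.005
delta [-0.0037 -0.226   0.0045] [-0.0009 -0.0009 -0.0005]
[ 0.00101905 -0.12784575]
{'jaw': (array([33.7,  1.1]), 0.12), 'pad': (array([1.3, 1.2]), 0.419), 'module': (array([1.3, 0.2]), 0.251)}
```

View pics/w8.png

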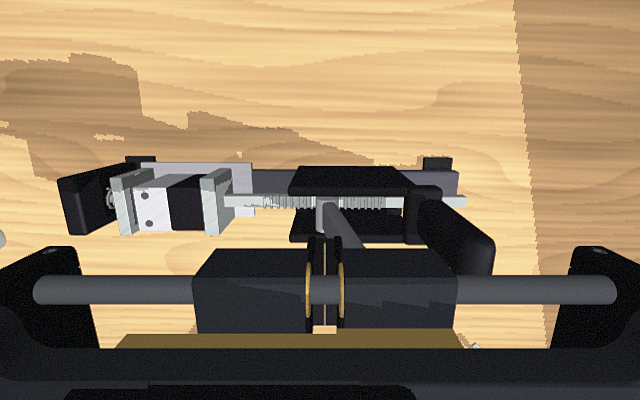

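```bash
python3 -m creep '[[0,-0.004,-0.05,0,0,0,0],[0,-0.006,-0.1,0,0,0,0],[0,-0.009,-0.15,0,0,0,0],[0,-0.009,-0.17,0,0,0,0],[0,-0.009,-0.17,0,0,0,0]]'; python3 - <<'E'
from h import *
s=delta([.6373,.017,.197],1.7);print(clampy(s['tcp_pos']))
s,im,c=measure('pics/w9.png')
cv2.imwrite('pics/w9c.png',cv2.resize(im[140:250,100:320],None,fx=3.5,fy=3.5,interpolation=cv2.INTER_CUBIC))
E
```

```text
time_s: 15.25
tcp_pos: [0.6358, 0.0023, 0.198]
ee_rot: [[0.999, 0.032, 0.002], [0.032, -0.999, 0.002], [0.002, -0.002, -1.0]]
wrist_force: [0.2, 0.2, 0.6]
gripper_width: 0.003
t 15.25 tcp [0.6358 0.0023 0.198 ] yaw 1.82 j6 77.1 F [0.2 0.2 0.6] g 0.003
delta [ 0.0067 -0.0487  0.0035] [-0.0006 -0.0005  0.0007]
[-0.00195122 -0.07464109]
{'jaw': (array([32.2,  1.1]), 0.108), 'pad': (array([3.2, 0.4]), 0.329), 'module': (array([ 1.6, -0.6]), 0.144)}
```

View pics/w9c.png

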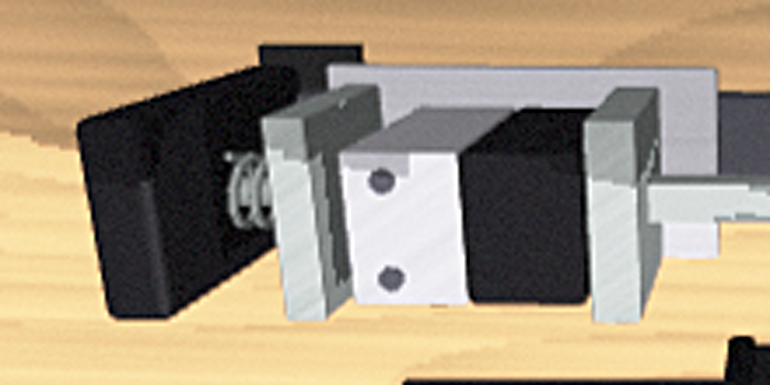

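The jaw at about 32 mm now touches the case, and roughly 7 mm remains to the pad. Third squeeze.

```bash
python3 -m creep '[[0,0.004,0.03,0,0,0,0],[0,0.006,0.06,0,0,0,0],[0,0.008,0.08,0,0,0,0],[0,0.009,0.10,0,0,0,0],[0,0.010,0.12,0,0,0,0]]'; python3 -m creep '[[0,0,0.02,0,0,0,0],[0,0,0.035,0,0,0,0],[0,0,0.045,0,0,0,0],[0,0,0.045,0,0,0,0]]';python3 - <<'E'
from h import *
s=delta([.6373,.017,.197],1.7);print(clampy(s['tcp_pos']))
s,im,c=measure('pics/w10.png')
cv2.imwrite('pics/w10c.png',cv2.resize(im[140:250,40:260],None,fx=3.5,fy=3.5,interpolation=cv2.INTER_CUBIC))
E
```

```text
time_s: 15.87
tcp_pos: [0.6407, -0.0362, 0.1996]
ee_rot: [[1.0, 0.028, 0.005], [0.028, -1.0, 0.004], [0.005, -0.003, -1.0]]
wrist_force: [-1.6, 4.9, 5.4]
gripper_width: 0.004
time_s: 16.2
tcp_pos: [0.641, -0.05, 0.1997]
ee_rot: [[1.0, 0.027, 0.005], [0.027, -1.0, 0.005], [0.005, -0.005, -1.0]]
wrist_force: [-1.0, 3.9, 1.5]
gripper_width: 0.007
t 16.2 tcp [ 0.641  -0.05    0.1997] yaw 1.53 j6 81.8 F [-1.   3.9  1.5] g 0.007
delta [-0.0065 -0.2237  0.0101] [-0.0017 -0.0016 -0.0009]
[ 0.00174773 -0.12714573]
{'jaw': (array([44.7,  1.1]), 0.108), 'pad': (array([6.3, 1.2]), 0.58), 'module': (array([12.7, -0.3]), 0.285)}
```

View pics/w10c.png

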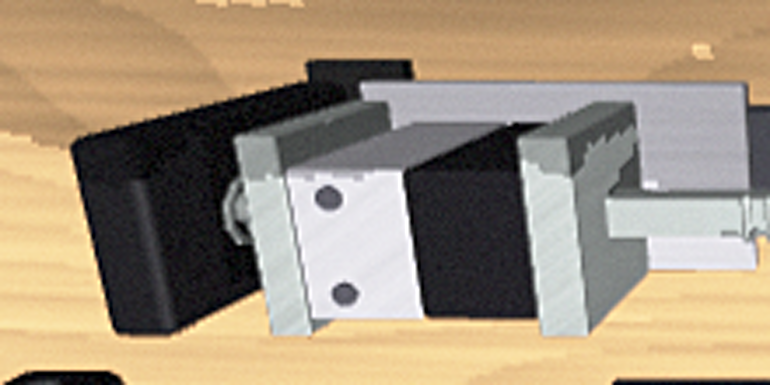

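The case is against the pad, with the jaw at about 44–45 mm and the pad in about 4–5 mm. I'll squeeze a little further in small steps.

```bash
python3 -m creep '[[0,-0.004,0.012,0.006,0,0,0],[0,-0.006,0.02,0.009,0,0,0],[0,-0.006,0.02,0.009,0,0,0]]';python3 - <<'E'
from h import *
s=delta([.6373,.017,.197],1.7);print(clampy(s['tcp_pos']))
s,im,c=measure('pics/w11.png')
def edges(b):
    return [(a,d) for a in range(8) for d in range(a+1,8) if bin(a^d).count('1')==1]
k=3.5;off=np.array([30,140])
big=cv2.resize(im[140:250,30:250],None,fx=k,fy=k,interpolation=cv2.INTER_CUBIC)
for b,col in((box(-.025,.025,.036+.007,.046+.007,.045,.095),(0,0,255)),(box(-.025,.025,.072,.088,.0,.098),(0,255,0)),(box(-.025,.025,-.072+.047,-.06+.047,.045,.095),(255,0,0))):
    P=((proj(c,place(b,*CL))+.5-off)*k).astype(int)
    for a,d in edges(b): cv2.line(big,tuple(map(int,P[a])),tuple(map(int,P[d])),col,1)
cv2.imwrite('pics/w11c.png',big)
E
```

```text
time_s: 16.65
tcp_pos: [0.6409, -0.0561, 0.1983]
ee_rot: [[1.0, 0.028, 0.009], [0.028, -1.0, 0.004], [0.009, -0.004, -1.0]]
wrist_force: [1.3, 4.4, 4.9]
gripper_width: 0.008
t 16.65 tcp [ 0.6409 -0.0561  0.1983] yaw 1.6 j6 82.4 F [1.3 4.4 4.9] g 0.008
delta [-0.0053 -0.244   0.0051] [-0.0012 -0.0029 -0.0005]
[ 0.00145797 -0.13324748]
{'jaw': (array([45.1,  1. ]), 0.109), 'pad': (array([6.3, 1.4]), 0.592), 'module': (array([14.1, -0.6]), 0.274)}
```

View pics/w11c.png

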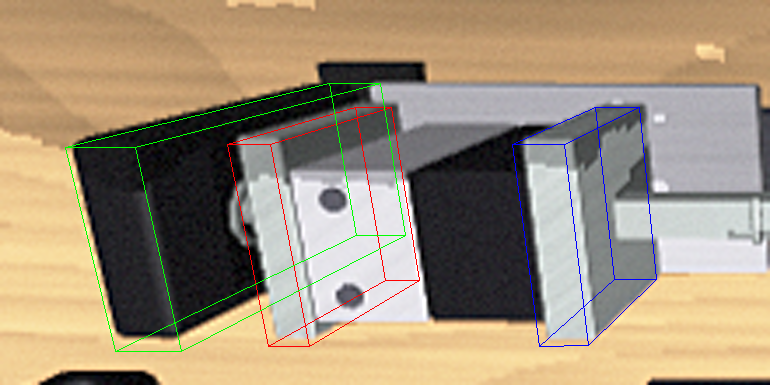

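```bash
python3 - <<'E'
from h import *
cv2.imwrite('pics/s11.png',cv2.resize(r.capture('scene')[130:300,220:410],None,fx=4,fy=3.5,interpolation=cv2.INTER_CUBIC))
a=cv2.imread('pics/w10.png');b=cv2.imread('pics/w11.png')
k=np.vstack([a[140:270,20:420],b[140:270,20:420]]);cv2.imwrite('pics/cmp.png',cv2.resize(k,None,fx=2,fy=2))
E
```

```text
(no output)
```

View pics/s11.png

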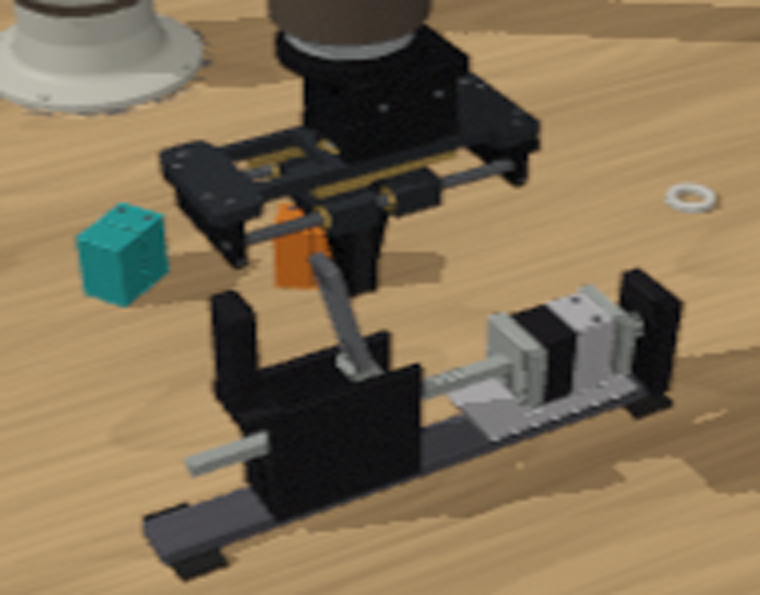

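View pics/cmp.png

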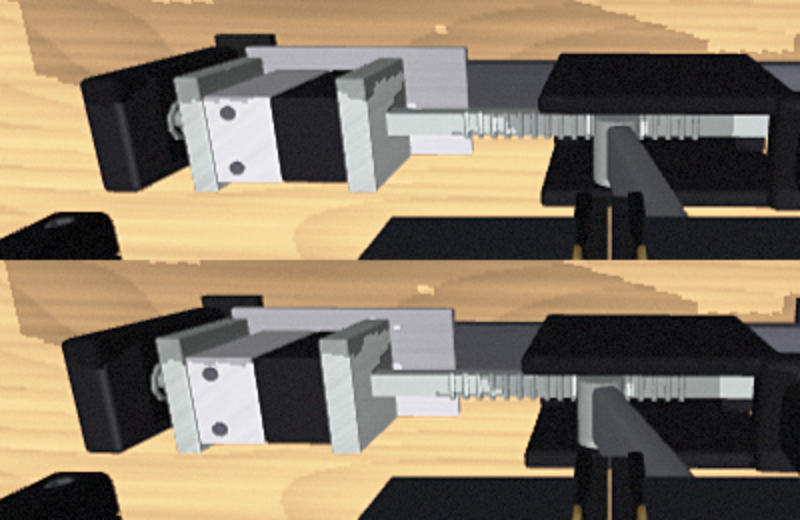

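The pad hardly moved during that extra push. I'll fit the trigger angle to see whether it's at its stop.

```bash
cat >> h.py <<'E'
def blade(n):
    s=r.sense();im=r.capture(n);c=cam(n,s);o=r.outline_of(n,'trigger_blade')
    for d in o[:2]:
        m0=d['pixels'].astype(np.float32)
        res=[]
        for th in np.arange(0,.6,.01):
            m=mask(c,[place(clampboxes(th=th)[7],*CL)],3);
            res.append((np.minimum(m,m0).sum()/np.maximum(m,m0).sum(),th))
        print(n,round(d['score'],2),m0.sum(),max(res))
E
python3 - <<'E'
from h import *
for n in('scene','wrist','top'): blade(n)
s=r.sense();print(clampy(s['tcp_pos']),s['wrist_force'],s['tcp_pos'])
E
```

```text
scene 0.65 122.0 (np.float32(0.0), np.float64(0.59))
scene 0.58 202.0 (np.float32(0.74064946), np.float64(0.53))
wrist 0.59 1146.0 (np.float32(0.34302208), np.float64(0.48))
[ 0.00027882 -0.13272507] [1.84110409 4.95860266 4.19827392] [ 0.63971615 -0.05565838  0.19705429]
```

The trigger is close to its stop (about 0.53 rad), so another pump is needed. Letting it right back.

```bash
python3 -m creep '[[0,-0.006,-0.05,0,0,0,0],[0,-0.009,-0.1,0,0,0,0],[0,-0.012,-0.15,0,0,0,0],[0,-0.012,-0.19,0,0,0,0],[0,-0.012,-0.19,0,0,0,0]]'; python3 - <<'E'
from h import *
s=delta([.6373,.017,.197],1.7);print(clampy(s['tcp_pos']))
s,im,c=measure('pics/w12.png')
cv2.imwrite('pics/w12c.png',cv2.resize(im[140:250,80:300],None,fx=3.5,fy=3.5,interpolation=cv2.INTER_CUBIC))
E
```

```text
time_s: 17.62
tcp_pos: [0.6334, 0.0035, 0.1964]
ee_rot: [[1.0, 0.031, 0.002], [0.031, -1.0, 0.003], [0.002, -0.003, -1.0]]
wrist_force: [-0.8, -0.9, -0.2]
gripper_width: 0.005
t 17.62 tcp [0.6334 0.0035 0.1964] yaw 1.78 j6 77.0 F [-0.8 -0.9 -0.2] g 0.005
delta [ 0.0144 -0.0446 -0.0019] [-0.001  -0.0008  0.0004]
[-0.00427595 -0.07341807]
{'jaw': (array([44.8,  0.5]), 0.078), 'pad': (array([8.2, 1.5]), 0.536), 'module': (array([12.4, -0.8]), 0.175)}
```

View pics/w12c.png

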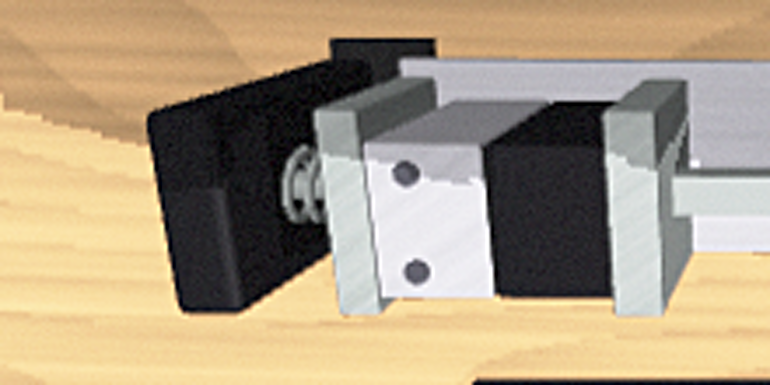

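With the trigger released, the pad is still in about 4 mm, held by friction. Final squeeze in steps: first to about 0.22 rad, then measure.

```bash
python3 -m creep '[[0,0.005,0.03,0,0,0,0],[0,0.010,0.06,0,0,0,0],[0,0.013,0.08,0,0,0,0],[0,0.014,0.10,0,0,0,0],[0,0.014,0.12,0,0,0,0]]'; cat >> h.py <<'E'
def look(name,x0=30,x1=270):
    s=r.sense();print('t',s['time_s'],clampy(s['tcp_pos']),np.round(s['wrist_force'],1))
    s,im,c=measure(name+'.png')
    cv2.imwrite(name+'c.png',cv2.resize(im[140:250,x0:x1],None,fx=3,fy=3,interpolation=cv2.INTER_CUBIC))
    np.savez(name+'.npz',K=c[0],R=c[1],t=c[2])
def pick(name,pts,x0=30):
    d=np.load(name+'.npz');c=(d['K'],d['R'],d['t'])
    for n,u,v,z in pts: print(n,np.round(clampy(back(c,(x0+(u+.5)/3-.5,140+(v+.5)/3-.5),z))*1000,1))
E
python3 - <<'E'
from h import *
look('pics/w13')
E
```

```text
time_s: 18.23
tcp_pos: [0.6398, -0.0349, 0.1987]
ee_rot: [[1.0, 0.028, 0.006], [0.027, -1.0, 0.006], [0.006, -0.005, -1.0]]
wrist_force: [-3.4, 7.2, 7.2]
gripper_width: 0.008
t 18.2333 [ 0.00093062 -0.11196577] [-3.4  7.2  7.2]
{'jaw': (array([50. ,  0.9]), 0.119), 'pad': (array([10.6,  1.6]), 0.538), 'module': (array([17.8, -0.3]), 0.252)}
```

View pics/w13c.png

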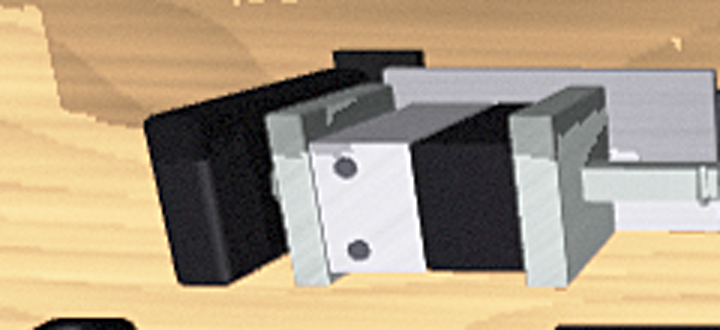

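```bash
python3 - <<'E'
from h import *
pick('pics/w13',[('anvil(-25,88)',147,120,.098),('padback(-25,46+p)',267,112,.095),('jawface(-25,-60+j)',510,113,.095)])
for n in('scene','wrist'): blade(n)
E
```

```text
anvil(-25,88) [25.8 85.3]
padback(-25,46+p) [27.3 54.7]
jawface(-25,-60+j) [ 26.9 -10.8]
scene 0.87 269.0 (np.float32(0.7598869), np.float64(0.26))
wrist 0.69 824.0 (np.float32(0.38209426), np.float64(0.24))
```

```bash
python3 - <<'E'
from h import *
y=np.radians(1.82);R=np.array([[np.cos(y),np.sin(y),.002],[np.sin(y),-np.cos(y),.002],[.002,-.002,-1]])
c=cam('wrist',dict(ee_rot=R,tcp_pos=np.array([.6358,.0023,.198])))
for n,u,v,z in(('anvil',80,124,.098),('pad',264,115,.095),('jaw',586,118,.095)):
    print(n,clampy(back(c,(100+u/3.5-.4,140+v/3.5-.4),z))*1000)
E
```

```text
anvil [25.80790634 85.58983738]
pad [27.39833148 45.05143791]
jaw [ 26.86358362 -28.63418473]
```

Relative to the free-pad picture, the pad has moved in 9.7–9.9 mm, which is halfway. I'll check it's steady, without moving, before handing in.

```bash
python3 - <<'E'
from h import *
look('pics/w14')
cv2.imwrite('pics/s14.png',cv2.resize(r.capture('scene')[130:300,220:410],None,fx=4,fy=3.5,interpolation=cv2.INTER_CUBIC))
E
```

```text
t 18.6333 [ 0.00090491 -0.11209428] [-2.9  6.7  6.6]
{'jaw': (array([50.3,  1.5]), 0.131), 'pad': (array([11.1,  1.3]), 0.556), 'module': (array([19. , -0.3]), 0.257)}
```

View pics/w14c.png

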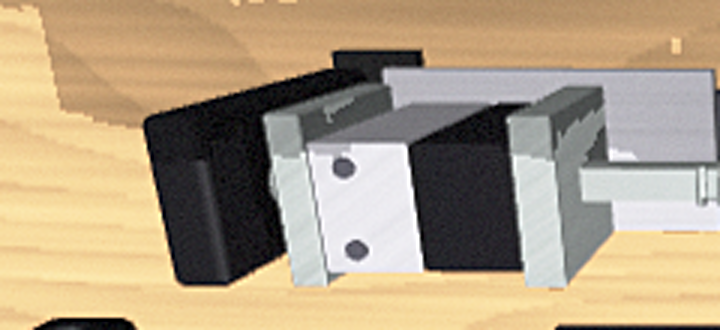

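View pics/s14.png

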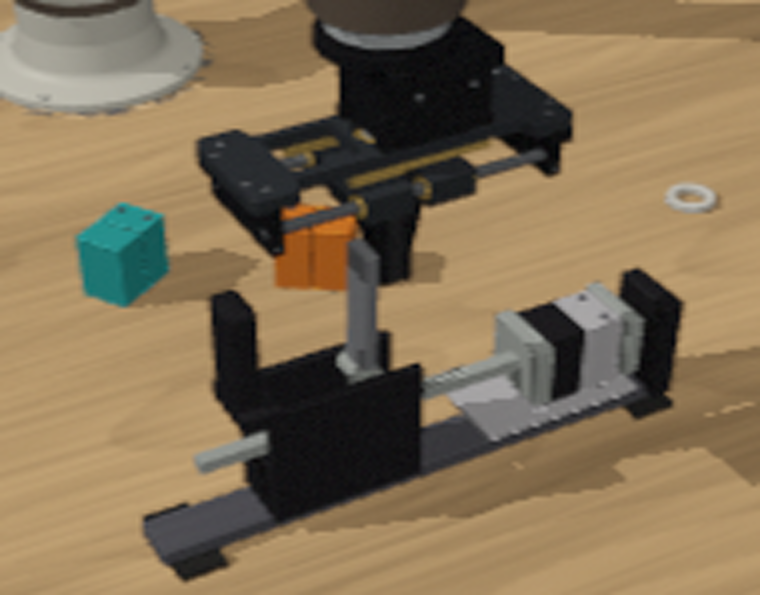

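The grip is steady: the jaw is at about 50 mm, the case is upright between jaw and pad, and the trigger is held. Handing in.

```bash
python3 -c "
from station import r
print(r.finish_job())"
```

```text
the job is handed in; nothing more can be done
None
```

The job is handed in with the case gripped and the trigger still held squeezed. I stood the aluminium/black case upright in the middle of the rest pan, let go, and pumped the trigger three times. A fourth partial squeeze is the one being held.

**Last checks:**
- **Pad:** it is in about 9.7–9.9 mm by corner pixels, compared with an earlier picture of the pad free.
- **Jaw:** it is at about 50 mm (50.0, then 50.3), which agrees with the pad being halfway in. The two readings, 0.4 s apart, match within noise.
- **Trigger:** it is at about 0.25 rad. The wrist force is about 7 N along the clamp and 7 N upwards, and steady.
- **Time:** about 19 s of the 64 s allowed. The screwdriver, locknut and bottle were not touched.

**Checks that disagreed:**
- The network's pad outline fitted poorly (about half overlap), so I did not rely on its 10.6–11.1 mm reading.
- Its outline of the clamped case also fitted only loosely.
- In the third squeeze, pushing the trigger close to its stop did not move the pad measurably further, at about 5 mm. I let it back and pumped again.

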